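Clear the lota off the click-clack plug and leave the basin shut

ROBOT

A 6-joint arm with a two-finger parallel gripper is mounted at the origin on the work surface. World frame = base frame: x ahead of the robot, y to its left, z up, the work surface at z = 0. Lengths are in m, angles in degrees, forces in N, time in s.
With the tool pointing down it reaches from about 0.375 to 0.9 m from the base axis. Payload 3.1 kg.
Tool frame: the origin (TCP) lies between the finger pads; the fingertips stand 22 mm ahead of it and the grasp point (between the pads) lies 3 mm ahead of it; y points along the fingers, x is the direction in which the jaws open and shut, and the axes are right-handed (so a half turn about y gives the same grasp; the last joint's range is limited). The gripper opens to 87 mm and grips with 3 to 60 N. Pads are 19 mm wide; open, the fingers measure 117 mm over their backs; the gripper's body (75 mm by 190 mm) begins 51 mm behind the grasp point.
Start: joints at [-73.883, 30.224, 82.088, -0, 67.689, -10.227], TCP at [0.277, -0.56, 0.245] pointing down, gripper open.
Joint ranges: [-176.69, 176.69], [-43.24, 126.21], [12.49, 139.97], [-82, 262], [0, 151.66], [-163.58, 163.58]. Speed limits (degrees/s): [159.86, 159.86, 180, 180, 180, 180].

INTERFACE

Orientations are given as a 3x3 rotation matrix whose columns are the frame's x, y, z axes.
In Python, from rig import bot, imaging, workorder gives the robot as it stands. The module is installed in compiled form; this text tells all that it offers.
- The arm moves only by the tool drive_tool, never from a script. Its argument "commands" is a list of rows, each an object of numbers: "dx", "dy", "dz": the shift along the tool's x, y, z normalised to -1 to 1, where 1 is 4 cm; "wx", "wy", "wz": the turn, a rotation vector about the tool's x, y, z normalised to -1 to 1, where 1 is pi/2 rad; "grip": the finger opening in mm, from 0 to 87. In form: [{"dx": .., "dy": .., "dz": .., "wx": .., "wy": .., "wz": .., "grip": ..}, ...]. A call has 1 to 8 rows; each row shifts and turns the commanded pose from where the row before left it, along the tool's axes as they then stand; what a row does not reach is not made up. A row lasts 1/8 s, in which the tool goes at most 62.5 mm and 10.7 degrees, less where a joint would pass 70% of its speed; a pose out of reach is approached as far as the arm can. A call with a number of a shift or a turn outside -1 to 1 is refused whole. A call with a gripper value outside its range is refused whole. The fingers move at their own pace and stop on an object; the grip force is fixed at half the most. Time passes only in rows, so rows that do not move let the fingers close. It gives the time, the measured TCP pose, the force and the opening at its end, in the units of the state.
- bot.read_state(): the state, without advancing time (a new reading comes with each control period).
- imaging.capture(name): name is "scene" or "top" or "wrist"; returns (picture, depth): 384x512x3 uint8, red, green, blue; 384x512 float32, m along the optical axis (not along the pixel's ray), 0 where there is no reading.
- imaging.get_calibration(name): a dict with "mtx" (3x3 intrinsics, pixels), "world_to_cam" (4x4, takes a point from world to camera coordinates). Camera axes: x right, y down, z forward; pixel columns grow to the right and rows downward; lengths in m; the calibration is good to about 2 mm. The wrist camera is an equidistant fisheye: a pixel r from the principal point sees the ray r / f radians off the axis. A picture is of the moment at which its call begins: read the wrist's pose just before it. get_calibration takes no time and is no camera call; for the wrist camera it gives the pose at the moment of the call.
- workorder.hand_in(): hands the job in, once; it reports no verdict.
The state is a dict: "time_s": time; "joint_positions": joint angles; "qvel": joint speeds; "tau": joint torques, N m; "position": TCP position; "tcp_rot": TCP orientation; "force": force on the tool from outside, world axes, zero at the start; "moment": the same for the moment, N m; "opening": opening from 0.0 (shut) to 1.0 (fully open).
Only numpy, scipy, OpenCV 4.12 (cv2) and the standard library are available. Lean on these libraries where they do the work, as an engineer would, in place of code of your own. Each camera call takes 0.05 s, during which the arm holds its last target. There are 200 camera calls.

TASK

Get the wash basin ready to be filled: lift the stainless lota off the waste plug and set it down upright, without dropping it, on the upper shelf of the grey corner rack. Leave the push-push waste plug shut, which means clicked down and staying down by itself; the lota's weight holds it down now, so nobody can see whether it is latched, and each full press flips it between up and down, so feel how high it stands once it is free and press only as needed. Leave the soap, the jar and all the other things where they are.

Things in the scene. Friction and masses are not known exactly. Their poses are not given: they have to be found in the camera images.
- lota_center (a point): Stainless lota (round pot), 106 mm tall, 0.6 kg, standing upright on the plug; this point is on its axis, 53 mm above its foot, z up. Foot 56 mm across, belly 98 mm across at 30 to 44 mm height, then a neck 56 mm across from 76 to 92 mm (62 mm at 66 mm height) and a flared rim 66 mm across at the top. Grip it by the neck from above, just under the rim.
- plug (a joint): Travel (m, down) of the push-push plug: 0 up (open), 0.009 to 0.010 latched (shut), 0.0157 at the stop. Starts between 0.012 and 0.0157 under the lota's weight; freed, it springs up or stays latched. A press to the stop (15 mm or more) flips it: let go, it stays latched if it was up, or springs up if it was latched. 2.6 N starts it from up, 4 N from latched; 6 N reaches the stop, 8 to 15 N is safe.
- plug_top (a point): Middle of the plug's flat top, moving with it: a level steel disc 60 mm across with a flat crown 50 mm across, in the middle of the bowl. The crown stands about 18 mm above the bowl's floor when up, 8.5 mm when latched, 2.3 mm when pressed to the stop, 2 to 6 mm under the lota.
- basin: White ceramic basin fixed on the counter; origin on the counter under the plug's middle, x to its tap ledge. In mm: outside x -143 to 200, y -183 to 183, rim 100 high; flat bowl floor 30 above the counter, x -125 to 125, y -165 to 165. Pillar tap 205 high at x 163, y 135; its 20 thick spout reaches over the bowl to x 58 at y 135, 138 to 175 above the counter.
- rack: Two-tier grey corner rack on a low brick corner (150 mm high), fixed; origin on the counter at the inner corner. Brick walls run 360 mm to -x and 285 mm to +y. The shelves reach 280 mm along each wall, front cut off at 45 degrees from (-280, 100) to (-100, 280) mm; upper shelf top 90 mm above the counter, with a 7 mm lip in front; lower tier 22 mm. Small black toggle switch beside it.
- shelf_spot (a point): Middle of the free area of the upper shelf, on the shelf's top surface (90 mm above the counter), 145 mm from either wall; about 60 mm of free shelf all round it. A good place for the lota, but anywhere flat on the upper shelf will do.
- jar: Closed white plastic jar, 71 mm in diameter, 55 mm tall, standing on the upper shelf near the corner of the walls; origin under its middle. Not to be moved.
- soap: Bar of soap, 75 x 50 x 24 mm, lying in the bowl at the -y side, about 115 mm from the plug; origin under its middle, x along its length. Not to be moved.
- cup: White ceramic toothbrush cup, empty, 68 mm across, 95 mm tall, standing on the basin's tap ledge (100 mm above the counter), to the -y side; origin under its middle. Not to be moved.
- soap_dish: Blue soap dish with drain holes, 120 x 85 x 20 mm, on the counter at the robot's left; origin under its middle. Not to be moved.
- toothbrush: Green toothbrush, 183 mm long along its x, lying on the upper shelf beside the wall that runs along -x, 20 to 35 mm from it; origin under its middle. Not to be moved.
- shampoo: White bottle, 60 mm in diameter, 170 mm tall, on the counter at the left; origin under its middle. Not to be moved.

How it is judged (in metres and radians):
At the end, for the whole second after the job is handed in: The plug stands latched by itself (joint plug between 8 and 11 mm), and the lota stands upright on the rack's upper shelf (its centre 137 to 148 mm above the counter, within the 280 x 280 mm of the shelf, tilted less than 0.06 rad) (value of joint plug between 0.008 and 0.011 m and x of lota_center in the frame of rack between -0.28 and 0 m and y of lota_center in the frame of rack between 0 and 0.28 m and z of lota_center in the frame of rack between 0.137 and 0.148 m and angle between lota_center's own z axis and vertical below 0.06 rad); the robot touches nothing.
It fails at once if the lota is dropped: it falls free more than 20 mm above the upper shelf, or in the basin more than 30 mm above its floor (contact force between lota and anything else below 0.001 N and (height (world z) of lota_center above 0.165 m or height (world z) of lota_center between 0.119 and 0.133 m)).
It fails at once if the lota is knocked over (tilted by more than 0.7 rad) (angle between lota_center's own z axis and vertical above 0.7 rad).
It fails at once if another thing is moved by more than 30 mm (distance of any of soap, jar, cup, soap_dish, toothbrush, shampoo from where it was at the start of the episode above 0.03 m).
It also fails if it takes over 53 s, if anything falls off the work surface, if the arm or the gripper's body presses on something with over 40 N, if the wrist force passes 120 N, or if a joint passes its speed limit or range.

## Working session

There is one attempt and no reset: what is moved stays moved. The work goes in short steps, Python scripts to look and compute and a tool call to move; the robot and the scene stay as the last step left them, time stands still between calls to the robot, and variables do not carry over. Pictures are saved under pics/ and viewed, on a budget of 10 in all, crops included, one or two more only if the job needs it, and the job is handed in when it is done.

Besides the shell and the picture viewer there is one more tool, called after "Call:" in YAML: its name, and indented under it one key for each argument. drive_tool: Moves the arm, as the interface text tells. Its arguments: {"type":"object","properties":{"commands":{"type":"array"}},"required":["commands"]}

```bash
mkdir -p pics; cat > h.py <<'E'
from rig import bot, imaging, workorder
import numpy as np, cv2
def save(n,f):
    p,d=imaging.capture(n); np.save(f'pics/{f}_d.npy',d); c=imaging.get_calibration(n)
    np.savez(f'pics/{f}_c.npz',m=c['mtx'],w=c['world_to_cam']); cv2.imwrite(f'pics/{f}.png',p[:,:,::-1]); return p,d,c
def cloud(f):
    d=np.load(f'pics/{f}_d.npy'); c=np.load(f'pics/{f}_c.npz'); m,w=c['m'],c['w']
    v,u=np.mgrid[:d.shape[0],:d.shape[1]]
    P=np.stack([(u-m[0,2])/m[0,0]*d,(v-m[1,2])/m[1,1]*d,d],-1)
    W=(P-w[:3,3])@w[:3,:3]; W[d==0]=np.nan; return W
E
python3 - <<'E'
from h import *
a=save('scene','s1');b=save('top','t1')
cv2.imwrite('pics/both.png',cv2.resize(np.vstack([cv2.imread('pics/s1.png'),cv2.imread('pics/t1.png')]),None,fx=.78,fy=.78))
s=bot.read_state();print(s)
W=cloud('t1')
for v in range(20,384,40): print(v,[tuple(np.round(W[v,u],3)) for u in range(30,512,90)])
E
```

```text
{'time_s': 0.1, 'joint_positions': array([-7.38838097e+01,  3.02728984e+01,  8.21477162e+01,  9.83799220e-04,
        6.76867457e+01, -1.02280195e+01]), 'qvel': array([-0.08978743, -0.14861169, -0.18755965, -0.04161703,  0.0337042 ,
        0.02827044]), 'tau': array([-9.68558038e-05, -4.40986741e+01, -1.77151000e+01,  6.36351923e-02,
        5.34179597e-02, -3.82989469e-05]), 'position': array([ 0.27720874, -0.55950252,  0.24368474]), 'tcp_rot': array([[ 4.43756474e-01, -5.04877836e-04,  8.96147274e-01],
       [-8.96145525e-01,  1.80456188e-03,  4.43756624e-01],
       [-1.84119610e-03, -9.99998244e-01,  3.48342004e-04]]), 'force': array([ 0.4251318 , -0.97042804, -0.53441453]), 'moment': array([-0.00237111, -0.01173756,  0.01442931]), 'opening': 1.0038806164884484}
20 [(np.float64(1.603), np.float64(1.285), np.float64(-0.754)), (np.float64(1.615), np.float64(0.777), np.float64(-0.756)), (np.float64(1.62), np.float64(0.269), np.float64(-0.746)), (np.float64(1.63), np.float64(-0.232), np.float64(-0.746)), (np.float64(1.648), np.float64(-0.736), np.float64(-0.76)), (np.float64(1.649)
[... 2600 characters left out ...]
 np.float64(0.733), np.float64(-0.002)), (np.float64(0.089), np.float64(0.431), np.float64(-0.001)), (np.float64(0.2), np.float64(0.092), np.float64(0.367)), (np.float64(0.288), np.float64(-0.091), np.float64(0.666)), (np.float64(0.333), np.float64(-0.192), np.float64(0.818)), (np.float64(0.283), np.float64(-0.423), np.float64(0.614))]
380 [(np.float64(-0.048), np.float64(0.723), np.float64(-0.001)), (np.float64(-0.04), np.float64(0.424), np.float64(-0.004)), (np.float64(-0.03), np.float64(0.126), np.float64(-0.001)), (np.float64(-0.021), np.float64(-0.171), np.float64(-0.0)), (np.float64(0.283), np.float64(-0.191), np.float64(0.82)), (np.float64(0.24), np.float64(-0.379), np.float64(0.69))]
```

View pics/both.png

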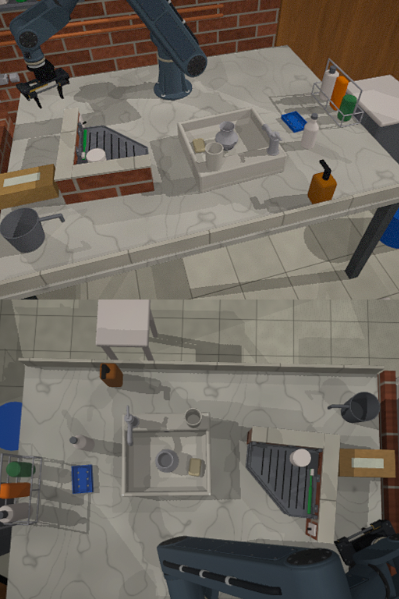

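Combined view: lota about (165,460) in the basin, rack at right about (285,470), tap at (128,425), cup (192,418), jar (300,457). Zooming in on the top view.

```bash
python3 - <<'E'
from h import *
im=cv2.imread('pics/t1.png')[130:300,145:440]
cv2.imwrite('pics/c1.png',cv2.resize(im,None,fx=2.7,fy=2.7,interpolation=cv2.INTER_CUBIC))
W=cloud('t1')
# lota: rim top z ~0.14
x,y,z=W[...,0],W[...,1],W[...,2]
m=(z>.12)&(z<.16)&(abs(x-.48)<.13)&(abs(y-.05)<.25)
n,l,st,ce=cv2.connectedComponentsWithStats(m.astype(np.uint8))
for i in range(1,n):
    if st[i,4]>15: q=W[l==i]; print(st[i],q.min(0).round(3),q.max(0).round(3),np.median(q,0).round(3))
m=(z>.08)&(z<.11)&(abs(x-.5)<.25)&(y<-.2)&(y>-.75); q=W[m];print('rack',np.percentile(q,[1,50,99],axis=0).round(3))
m=(z>.09)&(z<.11)&(abs(x-.5)<.3)&(abs(y-.1)<.35);q=W[m];print('basin',np.percentile(q,[1,50,99],axis=0).round(3))
E
```

```text
[165 182   6   6  18] [0.592 0.253 0.147] [0.607 0.269 0.16 ] [0.597 0.259 0.154]
[202 195  21  21 161] [0.509 0.093 0.12 ] [0.571 0.155 0.146] [0.543 0.13  0.137]
rack [[ 0.306 -0.739  0.08 ]
 [ 0.508 -0.396  0.09 ]
 [ 0.726 -0.218  0.107]]
basin [[ 0.395 -0.245  0.09 ]
 [ 0.666  0.11   0.099]
 [ 0.737  0.309  0.108]]
```

View pics/c1.png

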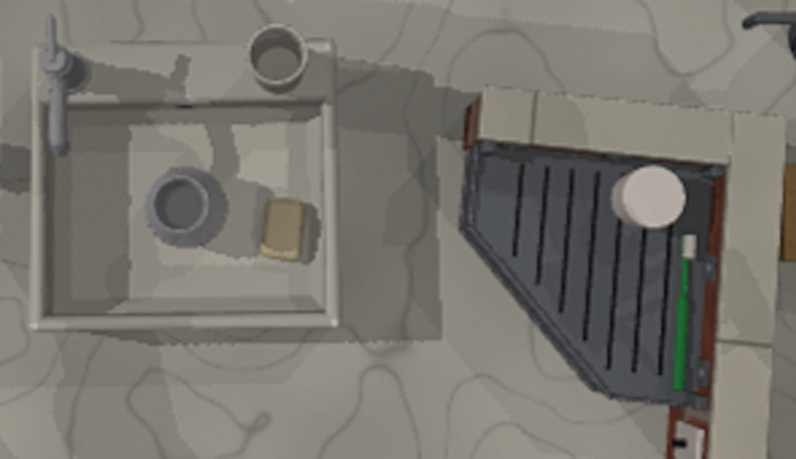

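```bash
cat >> h.py <<'E'
def ray(f,u,v,z):
    c=np.load(f'pics/{f}_c.npz'); m,w=c['m'],c['w']; R=w[:3,:3]
    o=-R.T@w[:3,3]; d=R.T@np.linalg.inv(m)@[u,v,1]; return o+d*(z-o[2])/d[2]
E
python3 - <<'E'
from h import *
f=lambda cx,cy,z: ray('t1',145+cx/2.7,130+cy/2.7,z)
for n,cx,cy,z in [('rim',181,205,.140),('rimL',151,205,.140),('rimR',210,205,.14),('corner',729,163,.15),('wallY',480,140,.15),('wallX',712,340,.15),
 ('shelfspot?',590,255,.09),('jar',650,197,.145),('front1',463,228,.097),('front2',606,397,.097),('soap',283,228,.054),('spouttip',58,150,.165),('cuptop',277,57,.195),('basin nw',36,325,.1),('basin se',335,325,.1),('basin ne',333,42,.1),('bn',40,42,.1),('brush',690,240,.1)]:
    print(n,f(cx,cy,z).round(3))
W=cloud('t1')
print(np.round(W[206,212],3), np.round(W[224,363],3))
E
```

```text
rim [0.538 0.124 0.14 ]
rimL [0.537 0.158 0.14 ]
rimR [0.538 0.091 0.14 ]
corner [ 0.6   -0.496  0.15 ]
wallY [ 0.62  -0.215  0.15 ]
wallX [ 0.402 -0.475  0.15 ]
shelfspot? [ 0.493 -0.356  0.09 ]
jar [ 0.56  -0.409  0.145]
front1 [ 0.521 -0.205  0.097]
front2 [ 0.33  -0.372  0.097]
soap [0.517 0.008 0.054]
spouttip [0.595 0.262 0.165]
cuptop [0.701 0.017 0.195]
basin nw [0.395 0.293 0.1  ]
basin se [ 0.404 -0.056  0.1  ]
basin ne [ 0.739 -0.047  0.1  ]
bn [0.731 0.304 0.1  ]
brush [ 0.514 -0.47   0.1  ]
[0.542 0.135 0.042] [ 0.495 -0.353  0.092]
```

Call:
drive_tool:
  commands:
    - {"dx": -0.888, "dz": 0.96, "grip": 87}
    - {"dx": -0.888, "dz": 0.96, "grip": 87}
    - {"dx": -0.888, "dz": 0.96, "grip": 87}
    - {"dx": -0.888, "dz": 0.96, "grip": 87}
    - {"dx": -0.888, "dz": 0.96, "grip": 87}
    - {"dx": -0.888, "dz": 0.96, "grip": 87}
    - {"dx": -0.888, "dz": 0.96, "grip": 87}
    - {"dx": -0.888, "dz": 0.96, "grip": 87}

```text
schema error: expected keys dx, dy, dz, wx, wy, wz, grip
```

Call:
drive_tool:
  commands:
    - {"dx": -0.888, "dz": 0.96, "grip": 87}
    - {"dx": -0.888, "dz": 0.96, "grip": 87}
    - {"dx": -0.888, "dz": 0.96, "grip": 87}
    - {"dx": -0.888, "dz": 0.96, "grip": 87}
    - {"dx": -0.888, "dz": 0.96, "grip": 87}
    - {"dx": -0.888, "dz": 0.96, "grip": 87}
    - {"grip": 87}
    - {"grip": 87}

```text
schema error: expected keys dx, dy, dz, wx, wy, wz, grip
```

```bash
python3 - <<'E'
from h import *
s=bot.read_state();print(s['position'],s['tcp_rot'].round(3))
p,d,c=save('wrist','w1');print(c['mtx'])
cv2.imwrite('pics/w1b.png',cv2.resize(p[:,:,::-1],None,fx=1.5,fy=1.5))
print(c['world_to_cam'].round(3))
E
```

```text
[ 0.27720874 -0.55950252  0.24368474] [[ 0.444 -0.001  0.896]
 [-0.896  0.002  0.444]
 [-0.002 -1.     0.   ]]
[[297.31863964   0.         262.21763787]
 [  0.         297.31863964 191.20292771]
 [  0.           0.           1.        ]]
[[ 0.443 -0.897 -0.002 -0.624]
 [-0.869 -0.43   0.244 -0.028]
 [-0.22  -0.106 -0.97   0.389]
 [ 0.     0.     0.     1.   ]]
```

View pics/w1b.png

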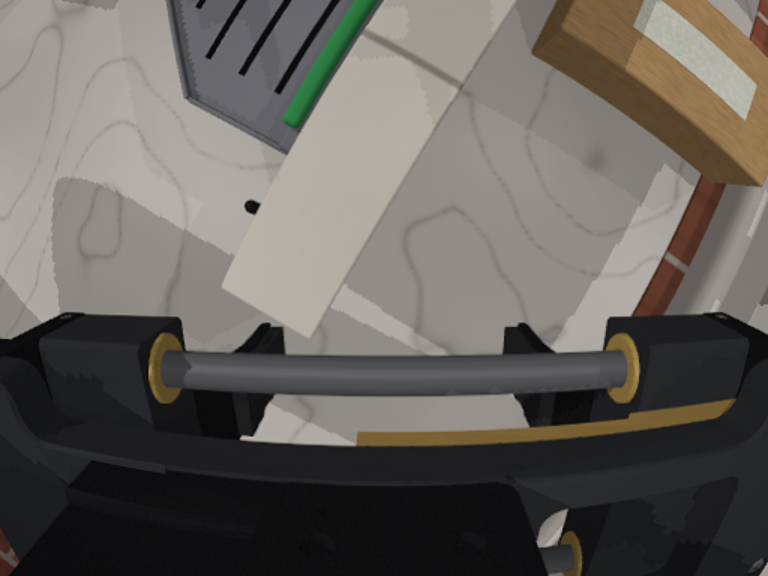

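The moves were refused because every key is needed, so this picture is still from the start pose. It shows the fingers at about (265,380) and (525,380), with the rack end at the upper left. Repeating the moves with full rows.

Call:
drive_tool:
  commands:
    - {"dx": -0.888, "dy": 0, "dz": 0.96, "wx": 0, "wy": 0, "wz": 0, "grip": 87}
    - {"dx": -0.888, "dy": 0, "dz": 0.96, "wx": 0, "wy": 0, "wz": 0, "grip": 87}
    - {"dx": -0.888, "dy": 0, "dz": 0.96, "wx": 0, "wy": 0, "wz": 0, "grip": 87}
    - {"dx": -0.888, "dy": 0, "dz": 0.96, "wx": 0, "wy": 0, "wz": 0, "grip": 87}
    - {"dx": -0.888, "dy": 0, "dz": 0.96, "wx": 0, "wy": 0, "wz": 0, "grip": 87}
    - {"dx": -0.888, "dy": 0, "dz": 0.96, "wx": 0, "wy": 0, "wz": 0, "grip": 87}
    - {"dx": -0.888, "dy": 0, "dz": 0.96, "wx": 0, "wy": 0, "wz": 0, "grip": 87}

```text
time_s: 1.02
position: [0.4083, -0.2164, 0.2445]
tcp_rot: [[0.443, 0.0, 0.896], [-0.896, 0.0, 0.443], [0.0, -1.0, 0.0]]
force: [0.9, 0.8, 0.5]
opening: 0.999
```

Call:
drive_tool:
  commands:
    - {"dx": -0.888, "dy": 0, "dz": 0.96, "wx": 0, "wy": 0, "wz": 0, "grip": 87}
    - {"dx": -0.888, "dy": 0, "dz": 0.96, "wx": 0, "wy": 0, "wz": 0, "grip": 87}
    - {"dx": -0.888, "dy": 0, "dz": 0.96, "wx": 0, "wy": 0, "wz": 0, "grip": 87}
    - {"dx": -0.888, "dy": 0, "dz": 0.96, "wx": 0, "wy": 0, "wz": 0, "grip": 87}
    - {"dx": -0.888, "dy": 0, "dz": 0.96, "wx": 0, "wy": 0, "wz": 0, "grip": 87}
    - {"dx": -0.888, "dy": 0, "dz": 0.96, "wx": 0, "wy": 0, "wz": 0, "grip": 87}
    - {"dx": 0, "dy": 0, "dz": 0, "wx": 0, "wy": 0, "wz": 0, "grip": 87}
    - {"dx": 0, "dy": 0, "dz": 0, "wx": 0, "wy": 0, "wz": 0, "grip": 87}

```text
time_s: 2.02
position: [0.5192, 0.0751, 0.2442]
tcp_rot: [[0.444, -0.001, 0.896], [-0.896, -0.0, 0.444], [-0.0, -1.0, -0.001]]
force: [0.4, -0.5, 0.5]
opening: 1.003
```

```bash
python3 - <<'E'
from h import *
s=bot.read_state();print(s['time_s'],s['position'],s['tcp_rot'].round(3),s['force'],s['joint_positions'])
p,d,c=save('wrist','w2')
cv2.imwrite('pics/w2b.png',cv2.resize(p[:,:,::-1],None,fx=1.5,fy=1.5))
E
```

```text
2.025 [0.51923125 0.07510847 0.24418924] [[ 0.444 -0.001  0.896]
 [-0.896 -0.     0.444]
 [-0.    -1.    -0.001]] [ 0.38617178 -0.50821885  0.49347817] [-3.96582772e+00  2.25710841e+01  9.63923425e+01 -3.70686991e-02
  6.11083255e+01  5.96610985e+01]
```

View pics/w2b.png

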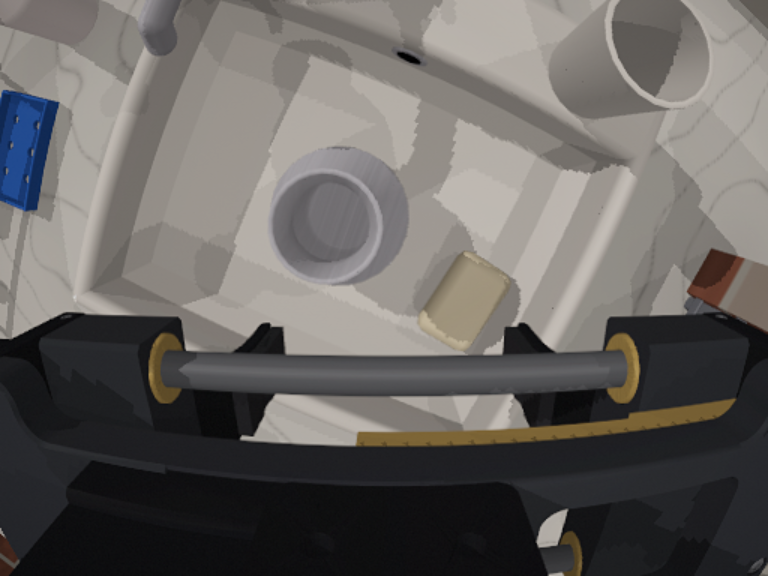

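The rim is an ellipse about (270–383, 170–285) centred at (326,227). The soap is at (465,300) and the cup is well off to the upper right.

```bash
cat >> h.py <<'E'
def fray(f,u,v,z):
    c=np.load(f'pics/{f}_c.npz'); m,w=c['m'],c['w']; R=w[:3,:3]; o=-R.T@w[:3,3]
    a=np.array([u-m[0,2],v-m[1,2]]); r=np.hypot(*a); t=r/m[0,0]
    d=R.T@np.array([*(a/r*np.sin(t)),np.cos(t)]); return o+d*(z-o[2])/d[2]
E
python3 - <<'E'
from h import *
Q=[fray('w2',x/1.5,y/1.5,.14) for x,y in [(270,225),(383,227),(326,170),(328,285)]]
print(np.round(Q,3), ((Q[0]+Q[1])/2).round(4),((Q[2]+Q[3])/2).round(4))
s=bot.read_state(); R=s['tcp_rot']
for t in ([.538,.124],): print((R.T@(np.array([*t,.244])-s['position'])/.04).round(2))
# depth of the rim: z by euclid
d=np.load('pics/w2_d.npy');c=np.load('pics/w2_c.npz');m,w=c['m'],c['w']
v,u=np.mgrid[:384,:512];a=u-m[0,2];b=v-m[1,2];r=np.hypot(a,b)+1e-9;t=r/m[0,0]
P=np.stack([a/r*np.tan(t)*d,b/r*np.tan(t)*d,d],-1);W=(P-w[:3,3])@w[:3,:3]
k=(d>0)&(W[...,2]>.125)&(W[...,2]<.155)&(np.hypot(W[...,0]-.538,W[...,1]-.124)<.05)
q=W[k];print(k.sum(),np.percentile(q,[2,50,98],axis=0).round(3),((q.min(0)+q.max(0))/2).round(4),np.histogram(q[:,2],12))
E
```

```text
[[0.525 0.155 0.14 ]
 [0.552 0.097 0.14 ]
 [0.567 0.139 0.14 ]
 [0.509 0.111 0.14 ]] [0.5386 0.1261 0.14  ] [0.5375 0.1248 0.14  ]
[-0.9   0.01  0.97]
2300 [[0.507 0.096 0.127]
 [0.533 0.13  0.137]
 [0.568 0.157 0.141]] [0.5376 0.1268 0.1337] (array([ 34, 100, 155, 134, 156, 141, 181, 183, 168, 307, 637, 104]), array([0.12501418, 0.12646574, 0.12791731, 0.12936887, 0.13082044,
       0.132272  , 0.13372357, 0.13517513, 0.1366267 , 0.13807826,
       0.13952983, 0.1409814 , 0.14243296]))
```

Call:
drive_tool:
  commands:
    - {"dx": -0.92, "dy": 0, "dz": 0.98, "wx": 0, "wy": 0, "wz": 0, "grip": 87}
    - {"dx": 0, "dy": 0.6, "dz": 0, "wx": 0, "wy": 0, "wz": 0, "grip": 87}
    - {"dx": 0, "dy": 0.7, "dz": 0, "wx": 0, "wy": 0, "wz": 0, "grip": 87}
    - {"dx": 0, "dy": 0.7, "dz": 0, "wx": 0, "wy": 0, "wz": 0, "grip": 87}
    - {"dx": 0, "dy": 0.6, "dz": 0, "wx": 0, "wy": 0, "wz": 0, "grip": 87}
    - {"dx": 0, "dy": 0.43, "dz": 0, "wx": 0, "wy": 0, "wz": 0, "grip": 87}
    - {"dx": 0, "dy": 0, "dz": 0, "wx": 0, "wy": 0, "wz": 0, "grip": 87}
    - {"dx": 0, "dy": 0, "dz": 0, "wx": 0, "wy": 0, "wz": 0, "grip": 87}

```text
time_s: 3.08
position: [0.5391, 0.1247, 0.124]
tcp_rot: [[0.442, 0.001, 0.897], [-0.897, -0.0, 0.442], [0.0, -1.0, 0.001]]
force: [0.7, -0.4, 0.3]
opening: 0.999
```

Call:
drive_tool:
  commands:
    - {"dx": 0, "dy": 0, "dz": 0, "wx": 0, "wy": 0, "wz": 0, "grip": 70}
    - {"dx": 0, "dy": 0, "dz": 0, "wx": 0, "wy": 0, "wz": 0, "grip": 62}
    - {"dx": 0, "dy": 0, "dz": 0, "wx": 0, "wy": 0, "wz": 0, "grip": 30}
    - {"dx": 0, "dy": 0, "dz": 0, "wx": 0, "wy": 0, "wz": 0, "grip": 30}
    - {"dx": 0, "dy": 0, "dz": 0, "wx": 0, "wy": 0, "wz": 0, "grip": 30}
    - {"dx": 0, "dy": 0, "dz": 0, "wx": 0, "wy": 0, "wz": 0, "grip": 30}

```text
time_s: 3.82
position: [0.5389, 0.1258, 0.1238]
tcp_rot: [[0.444, 0.001, 0.896], [-0.896, 0.0, 0.444], [0.0, -1.0, 0.001]]
force: [0.0, 1.0, 5.5]
opening: 0.726
```

Call:
drive_tool:
  commands:
    - {"dx": 0, "dy": 0, "dz": 0, "wx": 0, "wy": 0, "wz": 0, "grip": 30}
    - {"dx": 0, "dy": 0, "dz": 0, "wx": 0, "wy": 0, "wz": 0, "grip": 30}

```text
time_s: 4.08
position: [0.5389, 0.1258, 0.1238]
tcp_rot: [[0.444, 0.001, 0.896], [-0.896, 0.0, 0.444], [0.0, -1.0, 0.001]]
force: [-0.3, 1.3, 4.3]
opening: 0.724
```

The opening stopped at 63 mm, so the tips are on the shoulder. I'll open, raise 9 mm and regrip.

Call:
drive_tool:
  commands:
    - {"dx": 0, "dy": 0, "dz": 0, "wx": 0, "wy": 0, "wz": 0, "grip": 76}
    - {"dx": 0, "dy": 0, "dz": 0, "wx": 0, "wy": 0, "wz": 0, "grip": 76}
    - {"dx": 0, "dy": -0.23, "dz": 0, "wx": 0, "wy": 0, "wz": 0, "grip": 76}
    - {"dx": 0, "dy": 0, "dz": 0, "wx": 0, "wy": 0, "wz": 0, "grip": 62}
    - {"dx": 0, "dy": 0, "dz": 0, "wx": 0, "wy": 0, "wz": 0, "grip": 30}
    - {"dx": 0, "dy": 0, "dz": 0, "wx": 0, "wy": 0, "wz": 0, "grip": 30}
    - {"dx": 0, "dy": 0, "dz": 0, "wx": 0, "wy": 0, "wz": 0, "grip": 30}
    - {"dx": 0, "dy": 0, "dz": 0, "wx": 0, "wy": 0, "wz": 0, "grip": 30}

```text
time_s: 5.08
position: [0.5383, 0.1258, 0.1323]
tcp_rot: [[0.444, -0.001, 0.896], [-0.896, 0.0, 0.444], [-0.001, -1.0, -0.001]]
force: [0.0, 0.2, -1.5]
opening: 0.717
```

Call:
drive_tool:
  commands:
    - {"dx": 0, "dy": 0, "dz": 0, "wx": 0, "wy": 0, "wz": 0, "grip": 74}
    - {"dx": 0, "dy": 0, "dz": 0, "wx": 0, "wy": 0, "wz": 0, "grip": 74}
    - {"dx": 0, "dy": 0.1, "dz": 0, "wx": 0, "wy": 0, "wz": 0, "grip": 72}
    - {"dx": 0, "dy": 0, "dz": 0, "wx": 0, "wy": 0, "wz": 0, "grip": 62}
    - {"dx": 0, "dy": 0, "dz": 0, "wx": 0, "wy": 0, "wz": 0, "grip": 30}
    - {"dx": 0, "dy": 0, "dz": 0, "wx": 0, "wy": 0, "wz": 0, "grip": 30}
    - {"dx": 0, "dy": 0, "dz": 0, "wx": 0, "wy": 0, "wz": 0, "grip": 30}
    - {"dx": 0, "dy": 0, "dz": 0, "wx": 0, "wy": 0, "wz": 0, "grip": 30}

```text
time_s: 6.08
position: [0.5383, 0.1259, 0.1285]
tcp_rot: [[0.444, -0.001, 0.896], [-0.896, 0.0, 0.444], [-0.001, -1.0, -0.0]]
force: [-1.0, 1.7, -0.4]
opening: 0.716
```

Call:
drive_tool:
  commands:
    - {"dx": 0, "dy": -0.15, "dz": 0, "wx": 0, "wy": 0, "wz": 0, "grip": 20}
    - {"dx": 0, "dy": -0.25, "dz": 0, "wx": 0, "wy": 0, "wz": 0, "grip": 20}
    - {"dx": 0, "dy": -0.1, "dz": 0, "wx": 0, "wy": 0, "wz": 0, "grip": 20}
    - {"dx": 0, "dy": 0, "dz": 0, "wx": 0, "wy": 0, "wz": 0, "grip": 20}

```text
time_s: 6.58
position: [0.5389, 0.1254, 0.1489]
tcp_rot: [[0.444, 0.001, 0.896], [-0.896, -0.0, 0.444], [0.001, -1.0, 0.001]]
force: [0.4, 0.2, -6.5]
opening: 0.718
```

```bash
python3 - <<'E'
from h import *
s=bot.read_state();print(s['time_s'],s['position'],s['force'],s['moment'],s['opening'])
p,d,c=save('wrist','w3');q,_,_=save('scene','s2')
a=cv2.resize(p[130:330,100:420,::-1],(640,400)); b=cv2.resize(q[140:240,200:360,::-1],(320,200))
cv2.imwrite('pics/w3b.png',np.vstack([a,np.hstack([b,b*0])]))
E
```

```text
6.575 [0.53891361 0.12538912 0.14890739] [ 0.40079242  0.20813575 -6.51821938] [ 0.01246495 -0.0275571  -0.04246995] 0.7177165128740011
```

View pics/w3b.png

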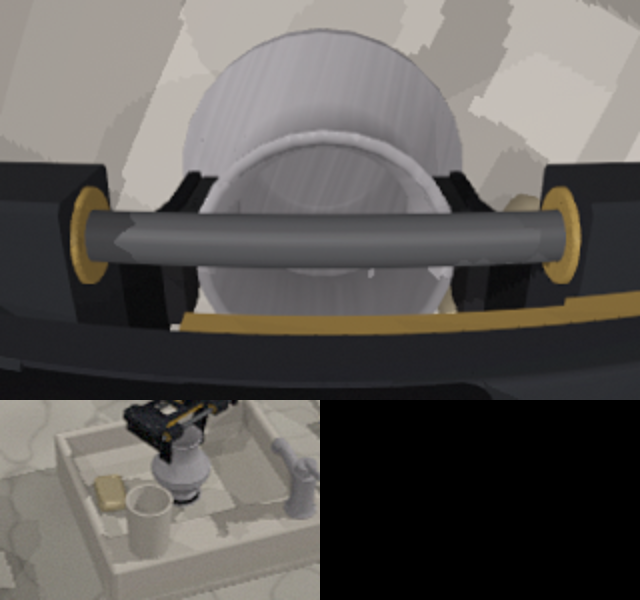

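Lifted by 20 mm: the lota hangs upright between the fingers at about 6 N, and the plug ring is visible under it. Carrying it over.

Call:
drive_tool:
  commands:
    - {"dx": 0, "dy": -0.5, "dz": 0, "wx": 0, "wy": 0, "wz": 0, "grip": 20}
    - {"dx": 0, "dy": -0.7, "dz": 0, "wx": 0, "wy": 0, "wz": 0, "grip": 20}
    - {"dx": 0, "dy": -0.7, "dz": 0, "wx": 0, "wy": 0, "wz": 0, "grip": 20}
    - {"dx": 0.3, "dy": 0, "dz": -0.2, "wx": 0, "wy": 0, "wz": 0, "grip": 20}
    - {"dx": 0.5, "dy": 0, "dz": -0.35, "wx": 0, "wy": 0, "wz": 0, "grip": 20}
    - {"dx": 0.7, "dy": 0, "dz": -0.5, "wx": 0, "wy": 0, "wz": 0, "grip": 20}
    - {"dx": 0.8, "dy": 0, "dz": -0.55, "wx": 0, "wy": 0, "wz": 0, "grip": 20}
    - {"dx": 0.8, "dy": 0, "dz": -0.55, "wx": 0, "wy": 0, "wz": 0, "grip": 20}

```text
time_s: 7.68
position: [0.5149, -0.0254, 0.2228]
tcp_rot: [[0.444, -0.003, 0.896], [-0.896, 0.0, 0.444], [-0.002, -1.0, -0.003]]
force: [0.6, -0.1, -6.8]
opening: 0.72
```

Call:
drive_tool:
  commands:
    - {"dx": 0.8, "dy": 0, "dz": -0.57, "wx": 0, "wy": 0, "wz": 0, "grip": 20}
    - {"dx": 0.8, "dy": 0, "dz": -0.57, "wx": 0, "wy": 0, "wz": 0, "grip": 20}
    - {"dx": 0.8, "dy": 0, "dz": -0.57, "wx": 0, "wy": 0, "wz": 0, "grip": 20}
    - {"dx": 0.8, "dy": 0, "dz": -0.57, "wx": 0, "wy": 0, "wz": 0, "grip": 20}
    - {"dx": 0.8, "dy": 0, "dz": -0.57, "wx": 0, "wy": 0, "wz": 0, "grip": 20}
    - {"dx": 0.6, "dy": 0, "dz": -0.4, "wx": 0, "wy": 0, "wz": 0, "grip": 20}
    - {"dx": 0.4, "dy": 0, "dz": -0.3, "wx": 0, "wy": 0, "wz": 0, "grip": 20}
    - {"dx": 0, "dy": 0, "dz": 0, "wx": 0, "wy": 0, "wz": 0, "grip": 20}

```text
time_s: 8.68
position: [0.477, -0.2671, 0.2235]
tcp_rot: [[0.442, -0.002, 0.897], [-0.897, 0.001, 0.442], [-0.001, -1.0, -0.001]]
force: [0.0, 0.9, -5.9]
opening: 0.717
```

```bash
python3 - <<'E'
from h import *
s=bot.read_state();p=s['position'];print(s['time_s'],p,s['force'],s['opening'])
print((s['tcp_rot'].T@(np.array([.469,-.339,p[2]])-p)/.04).round(2))
p,d,c=save('wrist','w4');q,_,c2=save('top','t2')
W=cloud('t2');r=(abs(W[206-2:206+3,210-2:215]-0));print('plug top cloud',np.nanmedian(W[203:210,208:216].reshape(-1,3),0))
k=(np.hypot(W[...,0]-.539,W[...,1]-.126)<.018);print('plug z',np.percentile(W[k][:,2],[10,50,90]),k.sum())
k=(np.hypot(W[...,0]-.5,W[...,1]-.17)<.015);print('floor z',np.median(W[k][:,2]))
b=cv2.resize(q[180:300,180:420,::-1],(480,240))
cv2.imwrite('pics/w4b.png',np.vstack([cv2.resize(p[:,:,::-1],(480,360)),b]))
E
```

```text
8.675 [ 0.477      -0.26710133  0.22350312] [ 0.02909264  0.85006528 -5.9160553 ] 0.7166365331715069
[ 1.52 -0.   -0.97]
plug top cloud [0.54196419 0.13578407 0.0476849 ]
plug z [0.04388626 0.04748859 0.0506805 ] 95
floor z 0.029120333719430715
```

View pics/w4b.png

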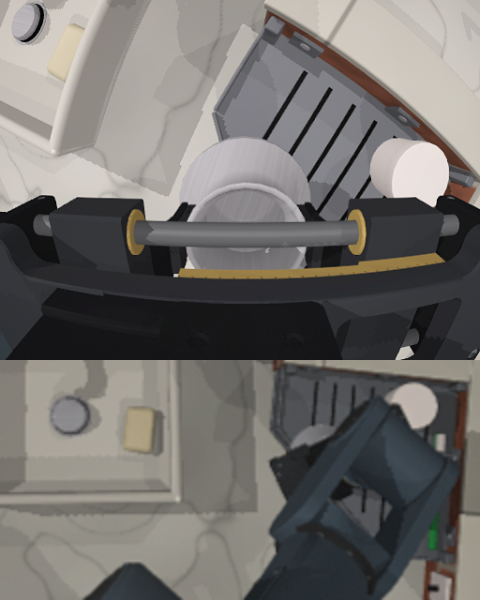

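The lota is upright in the grip at (240,200), short of the rack's front edge, with the jar clear at (410,170). The plug disc at (70,415) in the top view measures z ≈ 47.5 mm, i.e. it is up. Going on to the spot.

Call:
drive_tool:
  commands:
    - {"dx": 0.6, "dy": 0, "dz": -0.4, "wx": 0, "wy": 0, "wz": 0, "grip": 20}
    - {"dx": 0.6, "dy": 0, "dz": -0.37, "wx": 0, "wy": 0, "wz": 0, "grip": 20}
    - {"dx": 0.32, "dy": 0, "dz": -0.2, "wx": 0, "wy": 0, "wz": 0, "grip": 20}
    - {"dx": 0, "dy": 0.3, "dz": 0, "wx": 0, "wy": 0, "wz": 0, "grip": 20}
    - {"dx": 0, "dy": 0.3, "dz": 0, "wx": 0, "wy": 0, "wz": 0, "grip": 20}
    - {"dx": 0, "dy": 0.2, "dz": 0, "wx": 0, "wy": 0, "wz": 0, "grip": 20}
    - {"dx": 0, "dy": 0, "dz": 0, "wx": 0, "wy": 0, "wz": 0, "grip": 20}
    - {"dx": 0, "dy": 0, "dz": 0, "wx": 0, "wy": 0, "wz": 0, "grip": 20}

```text
time_s: 9.78
position: [0.4706, -0.3375, 0.1927]
tcp_rot: [[0.444, 0.0, 0.896], [-0.896, -0.0, 0.444], [0.0, -1.0, 0.0]]
force: [-0.2, 0.1, -6.6]
opening: 0.718
```

Foot at about 98 mm, so I'm lowering gently until contact.

Call:
drive_tool:
  commands:
    - {"dx": 0, "dy": 0.1, "dz": 0, "wx": 0, "wy": 0, "wz": 0, "grip": 20}
    - {"dx": 0, "dy": 0.06, "dz": 0, "wx": 0, "wy": 0, "wz": 0, "grip": 20}
    - {"dx": 0, "dy": 0, "dz": 0, "wx": 0, "wy": 0, "wz": 0, "grip": 20}
    - {"dx": 0, "dy": 0, "dz": 0, "wx": 0, "wy": 0, "wz": 0, "grip": 20}

```text
time_s: 10.28
position: [0.4703, -0.3376, 0.1862]
tcp_rot: [[0.444, 0.0, 0.896], [-0.896, 0.0, 0.444], [-0.0, -1.0, 0.0]]
force: [-0.6, 0.0, -5.2]
opening: 0.721
```

Call:
drive_tool:
  commands:
    - {"dx": 0, "dy": 0.04, "dz": 0, "wx": 0, "wy": 0, "wz": 0, "grip": 20}
    - {"dx": 0, "dy": 0, "dz": 0, "wx": 0, "wy": 0, "wz": 0, "grip": 20}
    - {"dx": 0, "dy": 0, "dz": 0, "wx": 0, "wy": 0, "wz": 0, "grip": 20}

```text
time_s: 10.65
position: [0.4706, -0.3376, 0.1857]
tcp_rot: [[0.444, 0.001, 0.896], [-0.896, -0.001, 0.444], [0.001, -1.0, 0.001]]
force: [-1.7, 3.0, 5.5]
opening: 0.718
```

In contact. Release, retreat, then check.

Call:
drive_tool:
  commands:
    - {"dx": 0, "dy": 0, "dz": 0, "wx": 0, "wy": 0, "wz": 0, "grip": 70}
    - {"dx": 0, "dy": 0, "dz": 0, "wx": 0, "wy": 0, "wz": 0, "grip": 87}
    - {"dx": 0, "dy": 0, "dz": 0, "wx": 0, "wy": 0, "wz": 0, "grip": 87}
    - {"dx": 0, "dy": 0, "dz": 0, "wx": 0, "wy": 0, "wz": 0, "grip": 87}
    - {"dx": 0, "dy": -0.3, "dz": 0, "wx": 0, "wy": 0, "wz": 0, "grip": 87}
    - {"dx": 0, "dy": -0.6, "dz": 0, "wx": 0, "wy": 0, "wz": 0, "grip": 87}
    - {"dx": 0, "dy": -0.8, "dz": 0, "wx": 0, "wy": 0, "wz": 0, "grip": 87}
    - {"dx": 0, "dy": 0, "dz": 0, "wx": 0, "wy": 0, "wz": 0, "grip": 87}

```text
time_s: 11.65
position: [0.4718, -0.3391, 0.256]
tcp_rot: [[0.444, 0.005, 0.896], [-0.896, -0.006, 0.444], [0.007, -1.0, 0.002]]
force: [-0.5, -0.2, -0.4]
opening: 1.001
```

```bash
python3 - <<'E'
from h import *
s=bot.read_state();p=s['position'];print(s['time_s'],p,s['force'],s['opening'])
print((s['tcp_rot'].T@(np.array([.539,.125,p[2]])-p)/.04).round(2))
p,d,c=save('wrist','w5');q,_,c2=save('scene','s3')
b=cv2.resize(q[120:260,60:300,::-1],(480,280))
cv2.imwrite('pics/w5b.png',np.vstack([cv2.resize(p[:260,:,::-1],(480,244)),b]))
E
```

```text
11.65 [ 0.47179219 -0.33911246  0.25597507] [-0.54284697 -0.19160911 -0.37761704] 1.001068690094117
[-9.65 -0.06  6.66]
```

View pics/w5b.png

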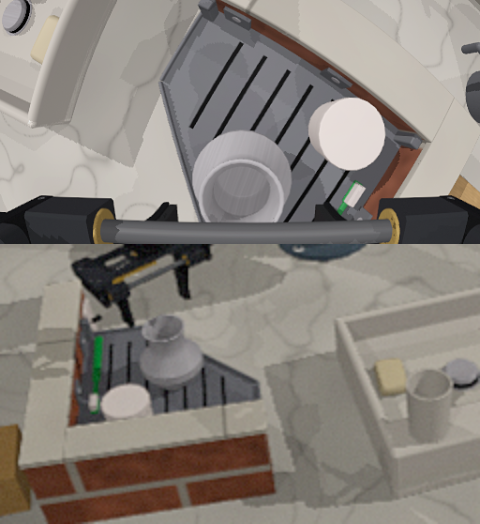

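The lota stands upright on the shelf about (240,185), the jar and toothbrush are untouched, and the gripper is clear. Moving over the plug with the fingers closing.

Call:
drive_tool:
  commands:
    - {"dx": -0.7, "dy": 0, "dz": 0.48, "wx": 0, "wy": 0, "wz": 0, "grip": 87}
    - {"dx": -0.85, "dy": 0, "dz": 0.59, "wx": 0, "wy": 0, "wz": 0, "grip": 87}
    - {"dx": -0.9, "dy": 0, "dz": 0.62, "wx": 0, "wy": 0, "wz": 0, "grip": 0}
    - {"dx": -0.9, "dy": 0, "dz": 0.62, "wx": 0, "wy": 0, "wz": 0, "grip": 0}
    - {"dx": -0.9, "dy": 0, "dz": 0.62, "wx": 0, "wy": 0, "wz": 0, "grip": 0}
    - {"dx": -0.9, "dy": 0, "dz": 0.62, "wx": 0, "wy": 0, "wz": 0, "grip": 0}
    - {"dx": -0.9, "dy": 0, "dz": 0.62, "wx": 0, "wy": 0, "wz": 0, "grip": 0}
    - {"dx": -0.9, "dy": 0, "dz": 0.62, "wx": 0, "wy": 0, "wz": 0, "grip": 0}

```text
time_s: 12.75
position: [0.5178, -0.0019, 0.2513]
tcp_rot: [[0.444, -0.003, 0.896], [-0.896, 0.001, 0.444], [-0.002, -1.0, -0.002]]
force: [0.6, 0.9, 0.3]
opening: 0.401
```

Call:
drive_tool:
  commands:
    - {"dx": -0.9, "dy": 0, "dz": 0.62, "wx": 0, "wy": 0, "wz": 0, "grip": 0}
    - {"dx": -0.9, "dy": 0, "dz": 0.62, "wx": 0, "wy": 0, "wz": 0, "grip": 0}
    - {"dx": -0.9, "dy": 0, "dz": 0.63, "wx": 0, "wy": 0, "wz": 0, "grip": 0}
    - {"dx": 0, "dy": 0, "dz": 0, "wx": 0, "wy": 0, "wz": 0, "grip": 0}
    - {"dx": 0, "dy": 0, "dz": 0, "wx": 0, "wy": 0, "wz": 0, "grip": 0}
    - {"dx": 0, "dy": 0, "dz": 0, "wx": 0, "wy": 0, "wz": 0, "grip": 0}

```text
time_s: 13.5
position: [0.5374, 0.1255, 0.2521]
tcp_rot: [[0.443, -0.001, 0.897], [-0.897, -0.0, 0.443], [-0.0, -1.0, -0.001]]
force: [-0.1, -0.0, 0.5]
opening: 0.008
```

```bash
python3 - <<'E'
from h import *
s=bot.read_state();p=s['position'];print(s['time_s'],p,s['force'],s['opening'],s['tcp_rot'].round(3))
p,d,c=save('wrist','w6'); cv2.imwrite('pics/w6b.png',cv2.resize(p[:300,80:440,::-1],(600,500)))
E
```

```text
13.5 [0.53736285 0.12546307 0.25206319] [-0.12152915 -0.02412671  0.4691689 ] 0.007722403651772615 [[ 0.443 -0.001  0.897]
 [-0.897 -0.     0.443]
 [-0.    -1.    -0.001]]
```

View pics/w6b.png

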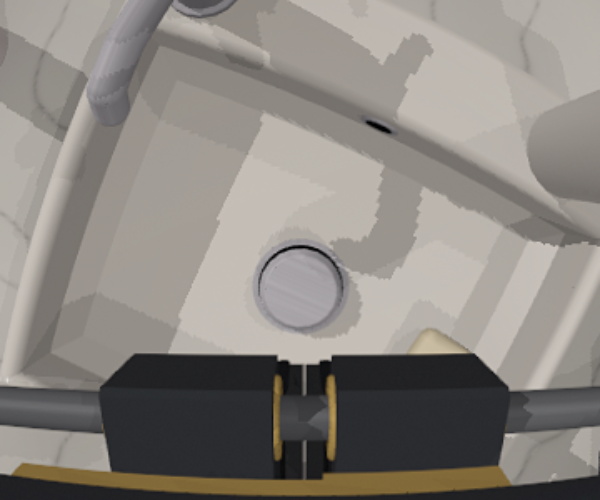

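The plug is fully visible at (300,288), standing proud, with the fingers closed. I'll check its centre and descend to just above it.

```bash
python3 -c "
from h import *
print(fray('w6',80+300*.6,288*.6,.0477).round(4))"
```

```text
[0.5384 0.129  0.0477]
```

Call:
drive_tool:
  commands:
    - {"dx": 0, "dy": 0.7, "dz": 0, "wx": 0, "wy": 0, "wz": 0, "grip": 0}
    - {"dx": 0, "dy": 0.9, "dz": 0, "wx": 0, "wy": 0, "wz": 0, "grip": 0}
    - {"dx": 0, "dy": 0.9, "dz": 0, "wx": 0, "wy": 0, "wz": 0, "grip": 0}
    - {"dx": 0, "dy": 0.9, "dz": 0, "wx": 0, "wy": 0, "wz": 0, "grip": 0}
    - {"dx": 0, "dy": 0.6, "dz": 0, "wx": 0, "wy": 0, "wz": 0, "grip": 0}
    - {"dx": 0, "dy": 0.3, "dz": 0, "wx": 0, "wy": 0, "wz": 0, "grip": 0}
    - {"dx": 0, "dy": 0, "dz": 0, "wx": 0, "wy": 0, "wz": 0, "grip": 0}
    - {"dx": 0, "dy": 0, "dz": 0, "wx": 0, "wy": 0, "wz": 0, "grip": 0}

```text
time_s: 14.55
position: [0.5386, 0.1264, 0.0815]
tcp_rot: [[0.443, 0.002, 0.896], [-0.896, 0.0, 0.443], [0.001, -1.0, 0.002]]
force: [-0.2, 0.8, 0.5]
opening: 0.003
```

Call:
drive_tool:
  commands:
    - {"dx": 0, "dy": 0.2, "dz": 0, "wx": 0, "wy": 0, "wz": 0, "grip": 0}
    - {"dx": 0, "dy": 0.1, "dz": 0, "wx": 0, "wy": 0, "wz": 0, "grip": 0}
    - {"dx": 0, "dy": 0, "dz": 0, "wx": 0, "wy": 0, "wz": 0, "grip": 0}
    - {"dx": 0, "dy": 0, "dz": 0, "wx": 0, "wy": 0, "wz": 0, "grip": 0}

```text
time_s: 15.05
position: [0.538, 0.1266, 0.0689]
tcp_rot: [[0.444, 0.001, 0.896], [-0.896, 0.0, 0.444], [0.0, -1.0, 0.001]]
force: [-1.0, -0.3, 3.6]
opening: 0.003
```

Call:
drive_tool:
  commands:
    - {"dx": 0, "dy": 0.1, "dz": 0, "wx": 0, "wy": 0, "wz": 0, "grip": 0}
    - {"dx": 0, "dy": 0, "dz": 0, "wx": 0, "wy": 0, "wz": 0, "grip": 0}
    - {"dx": 0, "dy": 0, "dz": 0, "wx": 0, "wy": 0, "wz": 0, "grip": 0}

```text
time_s: 15.42
position: [0.538, 0.1266, 0.0646]
tcp_rot: [[0.444, 0.001, 0.896], [-0.896, 0.0, 0.444], [0.0, -1.0, 0.001]]
force: [0.2, -0.7, 3.6]
opening: 0.003
```

Contact came at a crown height of about 47 mm, so the plug is up and needs one full press.

Call:
drive_tool:
  commands:
    - {"dx": 0, "dy": 0.1, "dz": 0, "wx": 0, "wy": 0, "wz": 0, "grip": 0}
    - {"dx": 0, "dy": 0.1, "dz": 0, "wx": 0, "wy": 0, "wz": 0, "grip": 0}
    - {"dx": 0, "dy": 0.03, "dz": 0, "wx": 0, "wy": 0, "wz": 0, "grip": 0}
    - {"dx": 0, "dy": 0, "dz": 0, "wx": 0, "wy": 0, "wz": 0, "grip": 0}
    - {"dx": 0, "dy": 0, "dz": 0, "wx": 0, "wy": 0, "wz": 0, "grip": 0}

```text
time_s: 16.05
position: [0.538, 0.1266, 0.0556]
tcp_rot: [[0.444, 0.001, 0.896], [-0.896, 0.0, 0.444], [0.0, -1.0, 0.001]]
force: [0.9, 0.5, 5.8]
opening: 0.002
```

Call:
drive_tool:
  commands:
    - {"dx": 0, "dy": 0.04, "dz": 0, "wx": 0, "wy": 0, "wz": 0, "grip": 0}
    - {"dx": 0, "dy": 0, "dz": 0, "wx": 0, "wy": 0, "wz": 0, "grip": 0}
    - {"dx": 0, "dy": 0, "dz": 0, "wx": 0, "wy": 0, "wz": 0, "grip": 0}

```text
time_s: 16.42
position: [0.538, 0.1266, 0.0547]
tcp_rot: [[0.444, 0.001, 0.896], [-0.896, 0.0, 0.444], [0.0, -1.0, 0.001]]
force: [-0.5, -0.5, 10.4]
opening: 0.0
```

Call:
drive_tool:
  commands:
    - {"dx": 0, "dy": 0.01, "dz": 0, "wx": 0, "wy": 0, "wz": 0, "grip": 0}
    - {"dx": 0, "dy": 0, "dz": 0, "wx": 0, "wy": 0, "wz": 0, "grip": 0}
    - {"dx": 0, "dy": 0, "dz": 0, "wx": 0, "wy": 0, "wz": 0, "grip": 0}

```text
time_s: 16.8
position: [0.538, 0.1266, 0.0547]
tcp_rot: [[0.444, 0.001, 0.896], [-0.896, -0.0, 0.444], [0.001, -1.0, 0.001]]
force: [-1.6, 0.3, 13.7]
opening: 0.001
```

Call:
drive_tool:
  commands:
    - {"dx": 0, "dy": -0.2, "dz": 0, "wx": 0, "wy": 0, "wz": 0, "grip": 0}
    - {"dx": 0, "dy": -0.2, "dz": 0, "wx": 0, "wy": 0, "wz": 0, "grip": 0}
    - {"dx": 0, "dy": 0, "dz": 0, "wx": 0, "wy": 0, "wz": 0, "grip": 0}
    - {"dx": 0, "dy": 0, "dz": 0, "wx": 0, "wy": 0, "wz": 0, "grip": 0}

```text
time_s: 17.3
position: [0.5372, 0.1265, 0.069]
tcp_rot: [[0.444, -0.001, 0.896], [-0.896, -0.0, 0.444], [-0.0, -1.0, -0.001]]
force: [-0.1, 0.3, 0.1]
opening: 0.003
```

Call:
drive_tool:
  commands:
    - {"dx": 0, "dy": 0.12, "dz": 0, "wx": 0, "wy": 0, "wz": 0, "grip": 0}
    - {"dx": 0, "dy": 0, "dz": 0, "wx": 0, "wy": 0, "wz": 0, "grip": 0}
    - {"dx": 0, "dy": 0, "dz": 0, "wx": 0, "wy": 0, "wz": 0, "grip": 0}

```text
time_s: 17.68
position: [0.5376, 0.1265, 0.0642]
tcp_rot: [[0.444, -0.001, 0.896], [-0.896, -0.0, 0.444], [-0.0, -1.0, -0.001]]
force: [0.3, 0.3, -0.2]
opening: 0.006
```

There is no contact at a crown height of 42 mm, where it pushed back before, so it stayed down. Retreating to verify by depth.

Call:
drive_tool:
  commands:
    - {"dx": 0, "dy": -0.5, "dz": 0, "wx": 0, "wy": 0, "wz": 0, "grip": 0}
    - {"dx": 0, "dy": -1, "dz": 0, "wx": 0, "wy": 0, "wz": 0, "grip": 0}
    - {"dx": 0, "dy": -1, "dz": 0, "wx": 0, "wy": 0, "wz": 0, "grip": 0}
    - {"dx": 0, "dy": -1, "dz": 0, "wx": 0, "wy": 0, "wz": 0, "grip": 0}
    - {"dx": 0, "dy": -1, "dz": 0, "wx": 0, "wy": 0, "wz": 0, "grip": 0}
    - {"dx": 0, "dy": 0, "dz": -1, "wx": 0, "wy": 0, "wz": 0, "grip": 0}
    - {"dx": 0, "dy": 0, "dz": -1, "wx": 0, "wy": 0, "wz": 0, "grip": 0}
    - {"dx": 0, "dy": 0, "dz": 0, "wx": 0, "wy": 0, "wz": 0, "grip": 0}

```text
time_s: 18.68
position: [0.4627, 0.0906, 0.2444]
tcp_rot: [[0.443, -0.003, 0.897], [-0.897, 0.0, 0.443], [-0.002, -1.0, -0.003]]
force: [0.5, 0.3, 1.4]
opening: 0.007
```

```bash
python3 - <<'E'
from h import *
s=bot.read_state();print(s['time_s'],s['position'],s['force'])
p,d,c=save('wrist','w7');q,_,_=save('top','t3')
m,w=c['mtx'],c['world_to_cam']
v,u=np.mgrid[:384,:512];a=u-m[0,2];b=v-m[1,2];r=np.hypot(a,b)+1e-9;t=r/m[0,0]
W=(np.stack([a/r*np.tan(t)*d,b/r*np.tan(t)*d,d],-1)-w[:3,3])@w[:3,:3]
for n,V in(('wrist',W),('top',cloud('t3'))):
    h=np.hypot(V[...,0]-.538,V[...,1]-.126); print(n,'plug z',np.median(V[h<.018][:,2]),(h<.018).sum(),'floor',np.median(V[(h>.05)&(h<.07)][:,2]))
V=cloud('t3');k=(V[...,2]>.19)&(V[...,2]<.205)&(np.hypot(V[...,0]-.47,V[...,1]+.338)<.06);print('lota rim',k.sum(),np.percentile(V[k],[3,50,97],axis=0).round(3))
cv2.imwrite('pics/w7b.png',np.vstack([cv2.resize(p[:280,:,::-1],(560,306)),cv2.resize(q[160:290,180:420,::-1],(520,282)).copy() if 0 else cv2.resize(q[160:290,180:420,::-1],(560,290))]))
E
```

```text
18.675 [0.46267371 0.09059964 0.24443224] [0.53682402 0.28283634 1.42807671]
wrist plug z 0.3840979597417327 14165 floor 0.3212935948706243
top plug z 0.03877980251199324 89 floor 0.5419550181649848
lota rim 117 [[ 0.442 -0.369  0.19 ]
 [ 0.472 -0.347  0.195]
 [ 0.502 -0.307  0.2  ]]
```

View pics/w7b.png

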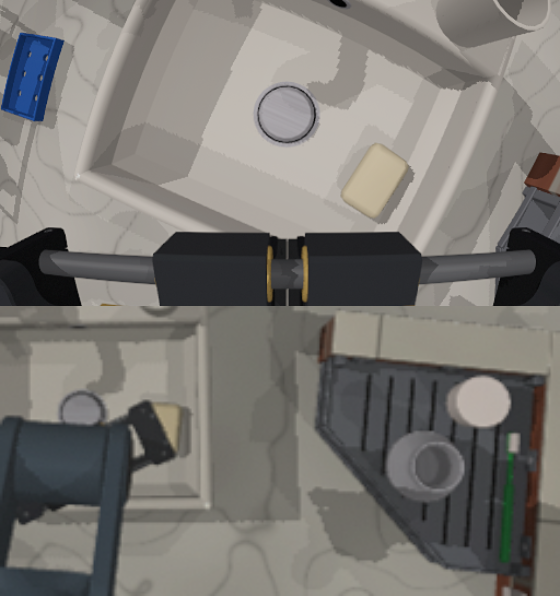

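The plug now sits low in its seat at (286,113). The top depth gives 38.8 mm, i.e. 8.8 mm above the floor, which means latched. The lota stands upright on the shelf with its rim at about 195 mm, and the soap, jar, toothbrush and cup are where they were.

```bash
python3 -c "
from h import *
print(workorder.hand_in())"
```

```text
the job is handed in; nothing more can be done
None
```

I lifted the lota off the plug and set it upright on the upper shelf of the rack. Freed, the plug stood up (crown about 18 mm above the floor by depth, confirmed by feel). I pressed it once to the stop with about 14 N, and it stayed down.

**Last checks:**
- **Plug:** the top camera put the crown 8.8 mm above the bowl's nominal floor, against 8.5 mm when latched. I felt no contact at the height where it had pushed back before.
- **Lota:** it stands upright about 2 mm from the free spot I had measured on the shelf, with its rim at about 195 mm, against 196 mm expected.
- **Other things:** the soap, jar, cup and toothbrush looked unmoved in the pictures. I saw the soap dish too, but did not recheck the shampoo. The gripper was clear of everything, and the clock stood at about 19 s of the 53 s allowed.

**What disagreed:**
- **Refused moves:** the first two move calls were refused because the rows lacked some keys; nothing moved.
- **Grip width:** the gripper read about 62 mm on the neck rather than 56 mm. I regripped twice, and the grip held.
- **Wrist-camera depth:** its plug and floor values, and the top-camera floor value, in the last check were invalid. I included empty pixels in the wrist reading, and the arm covered the floor in the top view. I relied on the top-camera plug reading and on feel.

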